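# Index the bench magnifier over the ball vise

### The arm

A 6-joint arm with a two-finger parallel gripper is mounted at the origin on the work surface. World frame = base frame: x ahead of the robot, y to its left, z up, the work surface at z = 0. Lengths are in m, angles in degrees, forces in N, time in s.
With the tool pointing down it reaches from about 0.3 to 0.75 m from the base axis. Payload 8.5 kg.
Tool frame: the origin (TCP) lies midway between the tips of the shut fingers; the grasp point (between the pads) lies 19 mm behind it (env.tcp_to_grasp is the z of the grasp point in the tool frame, in m); z points along the fingers, y is the line along which they close (so a half turn about z gives the same grasp; the last joint's range is limited). The gripper opens to 85 mm and grips with 20 to 120 N. Pads are 22 mm wide; open, the fingers measure 114 mm over their backs; the gripper's body (76 mm by 85 mm) begins 54 mm behind the grasp point. The pads swing forward as they close: fully open they stand 13 mm farther back than shut.
Start: joints at [-86.477, 21.807, 74.336, -0, 83.858, -12.336], TCP at [0.15, -0.529, 0.231] pointing down, gripper open.
Joint ranges: [-178.18, 178.18], [-50.72, 133.34], [12.68, 142.11], [-81.47, 261.47], [9.98, 163.14], [-165.26, 165.26]. Speed limits (degrees/s): [136.94, 136.94, 180, 180, 180, 180].

### API

Orientations are given as a 3x3 rotation matrix whose columns are the frame's x, y, z axes.
In Python, from rig import env, imaging, job, models gives the robot as it stands. The module is installed in compiled form; this text tells all that it offers.
- The arm moves only by the tool jog_arm, never from a script. Its argument "plan" is text: rows parted by semicolons, each of 7 numbers parted by spaces: the turn, a rotation vector about the tool's x, y, z in degrees, then the shift along the tool's x, y, z in cm, then the closure in counts, from 0 (fully open) to 255 (shut). In form: rx ry rz x y z claw; .... A call has 1 to 10 rows; each row shifts and turns the commanded pose from where the row before left it, along the tool's axes as they then stand; what a row does not reach is not made up. A row lasts 1/12 s, in which the tool goes at most 41.7 mm and 7.16 degrees, less where a joint would pass 70% of its speed; a pose out of reach is approached as far as the arm can. A call with a gripper value outside its range is refused whole. The fingers move at their own pace and stop on an object; "grip_force" is the grip in N (left out, the last holds). Time passes only in rows, so rows that do not move let the fingers close. It gives the time, the measured TCP pose, the force, the opening and the grip force at its end, in the units of the state.
- env.observe(): the state, without advancing time (a new reading comes with each control period).
- imaging.get_image(name): name is "side" or "top" or "wrist"; returns a dict with "pixels" (400x640x3 uint8, red, green, blue), "depth" (400x640 float32, m along the optical axis (not along the pixel's ray), 0 where there is no reading), "fov_y" (degrees; the focal length in pixels is half the picture's height over the tangent of half this angle, whatever the lens; pixels are square), "cx", "cy" (the principal point, pixels), "world_from_camera" (4x4, takes a point from camera to world coordinates). Camera axes: x right, y down, z forward; pixel columns grow to the right and rows downward; lengths in m; the calibration is good to about 2 mm. The wrist camera is an equidistant fisheye: a pixel r from the principal point sees the ray r / f radians off the axis. A picture is of the moment at which its call begins.
- job.close_job(): hands the job in; it is judged then, once.
Trained networks look in the newest picture that a camera, given by its name, has taken for a name from the list of things; names that differ only in an ending like _2 or _b are one class to them, and where a whole thing is asked for, a point or a joint stands for the part that bears it (a point fixed in the world has none). Each returns a list of dicts, best first, with "confidence" (0 to 1); they miss things now and then, are a little off and sometimes report something else, mostly with a low value. They report only what shows in the picture. A call takes as long as a camera call. They do not tell look-alikes from the thing itself.
- models.outline_of(camera, query): "region" (400x640 bool, what is visible of it) and "bbox" ([centre column, centre row, width, height] in pixels, round what is visible of it).
- models.tip_of(camera, query): "at" ([column, row] in pixels: a listed point, or the origin of a listed thing).
The state is a dict: "time_s": time; "q": joint angles; "qvel": joint speeds; "joint_efforts": joint torques, N m; "position": TCP position; "tool_rot": TCP orientation; "ft_force": force on the tool from outside, world axes, zero at the start; "wrist_torque": the same for the moment, N m; "grip_width": finger opening in m; "gripper_force": force on a finger pad.
Only numpy, scipy, OpenCV 4.12 (cv2) and the standard library are available. Lean on these libraries where they do the work, as an engineer would, in place of code of your own. Each camera call takes 0.05 s, during which the arm holds its last target. There are 200 camera calls.

### The job

The magnifier's swing arm is locked one hole away from the ball vise. Hook a fingertip under the ring of the spring index pin, lift the pin out of its hole, swing the arm one hole towards the vise so that the lens stands over it, and let the pin drop fully home in that hole. Do not pinch the ring or force anything, do not swing the other way or past that hole, and leave the things lying about the bench where they are.

Things in the scene. Friction and masses are not known exactly. Their poses are not given: they have to be found in the camera images.
- stand: The magnifier's stand, screwed to the bench: foot disc 130 mm across, 14 mm high, column 44 mm, and a fixed steel index plate, a disc of radius 60 mm, on the robot's left side widened to a fan of radius 117 mm. Plate top 80 mm above the bench, 12 mm thick. Origin: on the arm's axis, on the bench. x runs from the plate's middle hole to the axis and on (roughly to the robot's right), z up.
- pivot (a point): The swing arm's upright axis, at the index plate's top face. The plate has five 10 mm holes for the pin, 30 deg (0.524 rad) apart, on a circle of radius 100 mm about this axis. On the axis stands the arm's black hub, radius 31 mm, top 132 mm above the bench (a nut on it to 140 mm).
- ring_pin: The spring index pin with the pull ring on it, on the arm's short tail, to the robot's left of the axis. Origin: on the pin's axis, 100 mm from the arm's axis, level with the plate's top when home. x level towards the arm's axis, z up. Its cap, 19 mm across, ends 68 mm above the origin, the ring stands on that. Below the cap a sleeve 21 mm across, then the tail, 36 mm wide, 10 to 28 mm above the plate.
- ring_center (a point): Centre of the pull ring's opening, 171 mm above the bench with the pin home: a round steel ring, wire 5 mm, 47 mm inner diameter, rigid on the pin. Its plane is across the tail and leans over 35 deg, its top towards the arm's axis. It turns with the arm and rises with the pin; with the pin out of the hole, pushing the ring sideways swings the arm.
- ring_top (a point): Centre of the wire at the top of the pull ring, 26 mm from the ring's centre. A finger slanting 30 to 45 deg from upright, its tip towards the arm's axis, enters the ring from the side away from the axis; lifting this top edge from within raises the pin. On the axis' side, hub and tail stay lower than the ring's lower edge; beyond the hub the boom rises to the lens.
- index_pin (a joint): Height of the spring index pin (8 mm, bullet nose) above home, m: 0 home in a hole, 11 mm deep; clear of the plate from 0.011; stop at 0.018. Lowered on the plate between holes it rests at 0.011. Pulling it takes 3.3 N at first, 7 N at the stop. Let go over a hole it drops home by itself if within about 1 mm of its centre; else it rests on the edge until the ring is nudged on.
- swing_arm (a joint): Angle of the swing arm, rad, positive anticlockwise seen from above. 0 in the middle hole, where it starts; holes at -1.047, -0.524, 0, 0.524, 1.047, with about 0.01 of play. The arm stays where it is left (friction about 0.1 N m).
- lens (a point): The magnifier: clear lens in a round black frame, 114 mm across, 20 mm thick, on the long end of the swing arm, opposite the ring. Origin: centre of the lens, 218 mm above the bench and 160 mm from the axis. z up, x away from the axis.
- ball_vise: Engraver's ball vise, fixed: a steel ball 112 mm across on a black ring pad 124 mm across, with a flat disc and two steel jaw blocks on top, 136 mm high; it stands 160 mm from the arm's axis one hole's angle to one side or the other of where the lens starts. Origin: centre of its underside, on the bench.
- pitch_bowl: Chaser's pitch bowl, fixed: dark iron bowl filled with dark pitch, no jaws, 128 mm across and 90 mm high, on the same kind of pad, on the other side. Not to be used. Origin: centre of its underside.
- bench_block: Loose steel bench block 64 x 64 x 22 mm, lying on the bench. Origin: centre of its underside. Leave alone.
- chasing_hammer: Loose small hammer with a wooden handle, 220 mm long, lying on the bench along its x axis, head at +x. Leave alone.
- scratch_brush: Loose brush with a wooden handle, 180 mm long, lying along its x axis. Leave alone.
- oil_jar: Loose small glass jar with a steel cap, 48 mm across, 52 mm high. Origin: centre of its underside. Leave alone.
- eye_loupe: Loose black eye loupe standing on end, 38 mm across, 40 mm high. Origin: centre of its underside. Leave alone.
- stone_case: Loose dark wooden sharpening stone case, 150 x 56 x 26 mm. Origin: centre of its underside. Leave alone.
- ring_tray: Loose aluminium tray with brass rings in it, 110 x 75 x 14 mm. Origin: centre of its underside. Leave alone.
There are look-alikes about, which are no part of the job. Leave any red, turquoise or yellow look-alike of the ball_vise alone.

How it is judged (in metres and radians):
On the way, in this order (a step that is already met when the one before it is completed fails the run):
1. a finger on the ring lifts the index pin clear of the plate while the arm is still at its old hole (value of joint index_pin above 0.0095 m and contact force between the fingers and ring_pin above 0.5 N and value of joint swing_arm between -0.15 and 0.15 rad), for 0.05 s.
2. the arm stands one hole nearer, the lens over the ball vise, and the pin is home in that hole (value of joint index_pin below 0.0025 m and horizontal distance between lens and ball_vise below 0.025 m and (value of joint swing_arm between 0.49 and 0.56 rad or value of joint swing_arm between -0.56 and -0.49 rad) and velocity of joint swing_arm between -0.05 and 0.05 rad/s), for 0.3 s.
At the end, for the whole second after the job is handed in: The index pin is home (within 2.5 mm) in the hole next to the old one on the ball vise's side, the arm at rest there with the lens centre within 25 mm of the vise's centre seen from above, and nothing touched by the robot (all of step 2).
It fails at once if the arm is swung past the next hole (value of joint swing_arm above 0.75 rad or value of joint swing_arm below -0.75 rad).
It fails at once if the arm is swung away from the ball vise (horizontal distance between lens and ball_vise above 0.125 m).
It fails at once if the fingers force something: more than 45 N (contact force between the fingers and anything else above 45 N).
It fails at once if the ring is clamped or forced: more than 35 N on it (contact force between the fingers and ring_pin above 35 N).
It fails at once if something lying about the bench is moved (distance of any of bench_block, chasing_hammer, scratch_brush, oil_jar, eye_loupe, stone_case, ring_tray from where it was at the start of the episode above 0.012 m).
It also fails if it takes over 48 s, if anything falls off the work surface, if the arm or the gripper's body presses on something with over 40 N, if the wrist force passes 120 N, or if a joint passes its speed limit or range.

## Working session

There is one attempt and no reset: what is moved stays moved. The work goes in short steps, Python scripts to look and compute and a tool call to move; the robot and the scene stay as the last step left them, time stands still between calls to the robot, and variables do not carry over. Pictures are saved under pics/ and viewed, at most 10 in all, crops included, and the job is handed in when it is done.

Besides the shell and the picture viewer there is one more tool, called after "Emit:" as name(argument=value, ...) on one line, values as JSON. jog_arm: Moves the arm, as the interface text tells. Its arguments: {"type":"object","properties":{"plan":{"type":"string"},"grip_force":{"type":"number"}},"required":["plan"]}

```bash
mkdir -p pics; cat > h.py <<'E'
import numpy as np, cv2
from rig import env, imaging, job, models
def px2w(im,u,v,d=None,z=None):
    f=200/np.tan(np.radians(im["fov_y"]/2)); T=np.array(im["world_from_camera"])
    r=np.array([(u-im["cx"])/f,(v-im["cy"])/f,1.0])
    if z is not None:
        rw=T[:3,:3]@r; return T[:3,3]+rw*(z-T[2,3])/rw[2]
    if d is None: d=im["depth"][int(round(v)),int(round(u))]
    return T[:3,:3]@(r*d)+T[:3,3]
def save(im,n): cv2.imwrite("pics/"+n,cv2.cvtColor(im["pixels"],cv2.COLOR_RGB2BGR))
E
python3 - <<'E'
from h import *
np.set_printoptions(precision=4,suppress=True)
print(env.tcp_to_grasp); 
for c in ("top","side"):
    im=imaging.get_image(c); save(im,c+"0.png"); print(c,np.array(im["world_from_camera"]).tolist(),im["fov_y"])
    for q,z in (("pivot",.08),("ring_center",.171),("ring_top",.192),("lens",.218),("ball_vise",0),("pitch_bowl",0),("ring_pin",.08)):
        for r in models.tip_of(c,q)[:3]:
            u,v=r["at"]; print(q,round(r["confidence"],2),np.round([u,v]),px2w(im,u,v,z=z),"depthpt",px2w(im,u,v))
E
```

```text
-0.0187
top [[-0.027180212001284856, -0.9969517936645138, 0.07313246327503298, 0.45441266302282396], [-0.9995564898457172, 0.027995899699770014, 0.010151512562606867, -0.028641164888738035], [-0.012167977764343684, -0.07282410802137745, -0.9972705699096996, 1.2753251308305733], [0.0, 0.0, 0.0, 1.0]] 54.21528594951334
pivot 0.88 [300. 202.] [0.5638 0.0428 0.08  ] depthpt [0.5583 0.0392 0.1402]
ring_center 0.67 [274. 186.] [0.6039 0.111  0.171 ] depthpt [0.6116 0.1181 0.1146]
ring_center 0.38 [234. 209.] [0.5423 0.226  0.171 ] depthpt [ 0.5565  0.2671 -0.0073]
ring_top 0.51 [277. 189.] [0.5921 0.0982 0.192 ] depthpt [0.5918 0.0979 0.194 ]
lens 0.95 [350. 221.] [ 0.4963 -0.1     0.218 ] depthpt [ 0.4962 -0.0999  0.22  ]
ball_vise 0.91 [432. 271.] [ 0.3367 -0.3751  0.    ] depthpt [ 0.3484 -0.3407  0.1268]
ball_vise 0.81 [335. 241.] [ 0.4406 -0.0645  0.    ] depthpt [ 0.4421 -0.0607  0.1367]
ball_vise 0.6 [234. 268.] [0.3638 0.2663 0.    ] depthpt [0.3737 0.2341 0.139 ]
pitch_bowl 0.77 [353. 199.] [ 0.5771 -0.1263  0.    ] depthpt [ 0.555  -0.1087  0.23  ]
pitch_bowl 0.44 [300. 202.] [0.
[... 556 characters left out ...]
 ] depthpt [0.5417 0.0506 0.1186]
ring_center 0.4 [253. 206.] [0.603  0.1139 0.171 ] depthpt [0.6685 0.0682 0.0805]
ring_top 0.43 [260. 198.] [0.5956 0.0919 0.192 ] depthpt [0.6762 0.0327 0.0819]
lens 0.67 [338. 173.] [ 0.4973 -0.106   0.218 ] depthpt [ 0.4941 -0.1023  0.2229]
ball_vise 0.97 [272. 325.] [0.3757 0.2587 0.    ] depthpt [0.3313 0.2909 0.102 ]
ball_vise 0.79 [430. 204.] [ 0.3379 -0.377   0.    ] depthpt [ 0.2826 -0.2623  0.1368]
ball_vise 0.76 [426. 237.] [ 0.2657 -0.2612  0.    ] depthpt [ 0.2365 -0.1983  0.0847]
pitch_bowl 0.63 [320. 199.] [ 0.6005 -0.1441  0.    ] depthpt [ 0.549  -0.0905  0.083 ]
ring_pin 0.59 [250. 230.] [0.6054 0.1319 0.08  ] depthpt [0.5952 0.1387 0.0953]
```

View pics/top0.png

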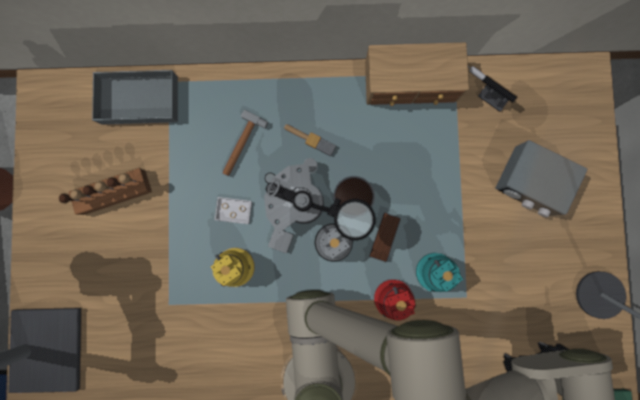

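View pics/side0.png

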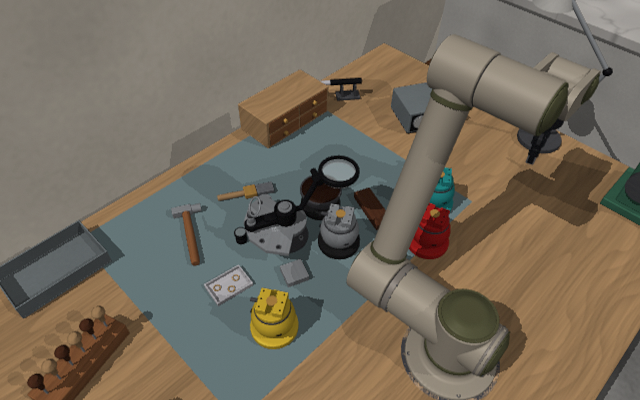

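The top view shows five vise-like things:
- The yellow (234,268), red (396,300) and turquoise (438,272) ones are coloured look-alikes.
- The dark pitch bowl is at (353,190).
- The grey vise with steel jaws is at (333,242), next to the lens at (355,220). It is the only uncoloured one about 160 mm from the axis, so I take it as the one meant.

The ring is at about (273,185). I'll refine these and confirm in a crop.

```bash
python3 - <<'E'
from h import *
np.set_printoptions(precision=4,suppress=True)
crops=[]
for c,(x0,y0) in (("top",(255,150)),("side",(225,160))):
    im=imaging.get_image(c); p=im["pixels"][y0:y0+120,x0:x0+130]
    crops.append(cv2.resize(cv2.cvtColor(p,cv2.COLOR_RGB2BGR),None,fx=3,fy=4.0 if 0 else 3,interpolation=cv2.INTER_CUBIC))
    vv,uu=np.mgrid[0:400,0:640]; d=im["depth"]
    f=200/np.tan(np.radians(im["fov_y"]/2));T=np.array(im["world_from_camera"])
    P=np.stack([(uu-im["cx"])/f*d,(vv-im["cy"])/f*d,d],-1)@T[:3,:3].T+T[:3,3]
    def sel(cx,cy,r,z0,z1):
        m=(d>0)&(np.hypot(P[...,0]-cx,P[...,1]-cy)<r)&(P[...,2]>z0)&(P[...,2]<z1); return P[m]
    def circ(p):
        A=np.c_[2*p[:,:2],np.ones(len(p))]; s=np.linalg.lstsq(A,(p[:,:2]**2).sum(1),rcond=None)[0]; return s[:2],np.sqrt(s[2]+s[:2]@s[:2])
    for n,a in (("hub",(.56,.04,.045,.125,.137)),("nut",(.56,.04,.02,.137,.145)),("lens",(.497,-.102,.08,.20,.24)),("vise",(.44,-.06,.05,.12,.15)),("ring",(.602,.11,.045,.150,.21)),("ringpts_low",(.61,.125,.03,.13,.15))):
        p=sel(*a)
        if len(p)>3:
            hull=cv2.convexHull(p[:,:2].astype(np.float32))[:,0]; (mc,mr)=cv2.minEnclosingCircle(p[:,:2].astype(np.float32))
            print(c,n,len(p),p.mean(0),"enc",np.array(mc),mr, p[:,2].min(),p[:,2].max())
        if n=="ring": print(p)
cv2.imwrite("pics/crop1.png",np.hstack(crops))
E
```

```text
top hub 287 [0.5654 0.033  0.1325] enc [0.5663 0.0337] 0.030828986316919327 0.12582930929651326 0.1369605530650544
top nut 48 [0.5659 0.036  0.1397] enc [0.5643 0.0395] 0.01689324714243412 0.1370584981367562 0.14447859574123223
top lens 1519 [ 0.5041 -0.1077  0.2221] enc [ 0.5089 -0.1048] 0.06728310137987137 0.20932493468817026 0.23243207164419943
top vise 434 [ 0.4395 -0.0565  0.1356] enc [ 0.4423 -0.0566] 0.04614396393299103 0.1204456147491968 0.1418751481630094
top ring 80 [0.6007 0.1119 0.1726] enc [0.601  0.1115] 0.027586475014686584 0.15032534457792313 0.19724819353311251
[[0.6263 0.1006 0.1735]
 [0.6254 0.1106 0.1623]
 [0.6245 0.1071 0.1671]
 [0.6241 0.104  0.1691]
 [0.6236 0.1008 0.1721]
 [0.6223 0.097  0.1803]
 [0.6227 0.1137 0.1611]
 [0.6227 0.1108 0.161 ]
 [0.6223 0.1077 0.1628]
 [0.6187 0.0965 0.185 ]
 [0.6187 0.0938 0.1845]
 [0.6207 0.1173 0.1558]
 [0.6201 0.114  0.1591]
 [0.6194 0.1106 0.1631]
 [0.6158 0.0965 0.1856]
 [0.6162 0.0941 0.182 ]
 [0.6175 0.1171 0.1575]
 [0.6173 0.1141 0.1588]
 [0.6124 0.0961 0.1893]
 [0.6125 0.0935 0.188 ]
 [0.6154 0.1207 0.1526]
 [0.615  0.
[... 3750 characters left out ...]
]
 [0.5998 0.1173 0.1515]
 [0.5697 0.1256 0.1834]
 [0.5727 0.1202 0.1765]
 [0.603  0.1286 0.1539]
 [0.602  0.126  0.1525]
 [0.5951 0.1275 0.1596]
 [0.598  0.119  0.1502]
 [0.5758 0.1249 0.1736]
 [0.5709 0.1251 0.178 ]
 [0.6019 0.1297 0.1516]
 [0.5982 0.1291 0.1542]
 [0.5943 0.1285 0.1569]
 [0.5905 0.1279 0.1597]
 [0.5835 0.1263 0.1642]
 [0.5766 0.1279 0.1713]
 [0.5764 0.1248 0.169 ]
 [0.6002 0.1314 0.1502]
 [0.5975 0.13   0.1513]
 [0.5905 0.1315 0.1585]
 [0.5898 0.1288 0.1567]
 [0.5866 0.1278 0.1586]
 [0.5816 0.1281 0.1632]
 [0.5766 0.1283 0.1676]
 [0.5882 0.1271 0.1525]]
side ringpts_low 38 [0.6018 0.1283 0.1414] enc [0.6034 0.1243] 0.01077211368829012 0.13047693393702287 0.1499461217777458
```

View pics/crop1.png

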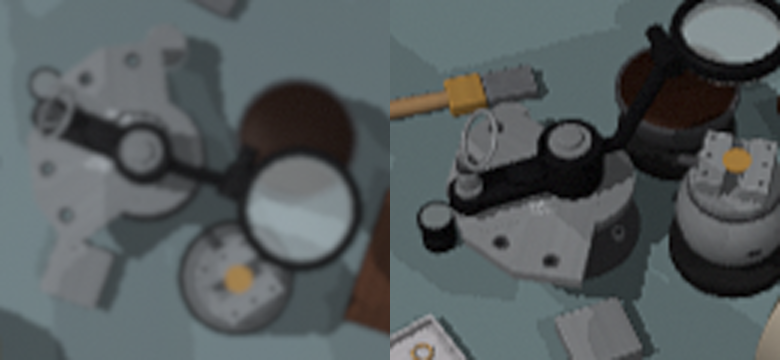

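The crop confirms it: the grey vise with brass-screwed jaws (top crop about (237,280)) stands beside the lens. The dark brown bowl (295,130) is on the other side. The ring is at (55,105), leaning towards the hub, with a small jar or loupe under it on the outside.

Geometry: the pivot is at about (0.563,0.036). The ring is at azimuth 64° and the lens at -116°. The vise is at -143°, so the swing is clockwise.

```bash
cat >> h.py <<'E'
from scipy.spatial.transform import Rotation as Ro
PIV=np.array([.563,.0362]); C0=np.array([.600,.1125,.172])
def Rt(az,sl,spin):
    az,sl=np.radians([az,sl]); z=np.array([-np.cos(az)*np.sin(sl),-np.sin(az)*np.sin(sl),-np.cos(sl)])
    x=np.array([-np.sin(az),np.cos(az),0]); y=np.cross(z,x)
    return np.c_[x,y,z]@Ro.from_euler('z',spin,degrees=True).as_matrix()
def to(p,R):
    s=env.observe(); R0=np.array(s["tool_rot"]); return R0.T@(np.array(p)-s["position"])*100, np.degrees(Ro.from_matrix(R0.T@R).as_rotvec())
E
python3 - <<'E'
from h import *
np.set_printoptions(precision=3,suppress=True)
s=env.observe(); print(s["tool_rot"],s["q"],s["ft_force"])
for az in (64,):
  for sp in (0,90,180,270):
    R=Rt(az,42,sp); f=R[:,2]; print(sp,to(C0-f*.06,R), C0-f*.06)
E
```

```text
[[ 0.962  0.273  0.   ]
 [ 0.273 -0.962 -0.   ]
 [ 0.     0.    -1.   ]] [-86.478  21.805  74.336   0.001  83.858 -12.336] [0.594 0.221 0.632]
0 (array([ 63.469, -52.415,   1.474]), array([  19.152,  -50.074, -130.453])) [0.618 0.149 0.217]
90 (array([ 63.469, -52.415,   1.474]), array([-17.624, -39.456, -45.917])) [0.618 0.149 0.217]
180 (array([ 63.469, -52.415,   1.474]), array([-40.081, -15.33 ,  39.933])) [0.618 0.149 0.217]
270 (array([ 63.469, -52.415,   1.474]), array([-47.854,  21.376, 124.666])) [0.618 0.149 0.217]
```

Emit:
jog_arm(plan="0 0 0 0 0 -3.5 255; 0 0 0 0 0 -3.5 255; 0 0 0 0 0 -3.5 255; 0 0 0 0 0 -3.5 255; 0 0 0 3 -2.5 0 255; 0 0 0 3 -2.5 0 255; 0 0 0 3 -2.5 0 255; 0 0 0 3 -2.5 0 255; 0 0 0 3 -2.5 0 255; 0 0 0 3 -2.5 0 255", grip_force=20)

```text
time_s: 1.73
position: [0.283, -0.3338, 0.3714]
tool_rot: [[0.962, 0.273, 0.0], [0.273, -0.962, -0.0], [0.0, 0.0, -1.0]]
ft_force: [0.0, 0.4, -0.4]
grip_width: 0.0
gripper_force: 0.0
```

Emit:
jog_arm(plan="0 0 0 3 -2.5 0 255; 0 0 0 3 -2.5 0 255; 0 0 0 3 -2.5 0 255; 0 0 0 3 -2.5 0 255; 0 0 0 3 -2.5 0 255; 0 0 0 3 -2.5 0 255; 0 0 0 3 -2.5 0 255; 0 0 0 3 -2.5 0 255; 0 0 0 3 -2.5 0 255; 0 0 0 3 -2.5 0 255")

```text
time_s: 2.57
position: [0.5034, -0.0111, 0.3715]
tool_rot: [[0.962, 0.273, 0.0], [0.273, -0.962, -0.0], [0.0, 0.0, -1.0]]
ft_force: [0.8, -0.2, -0.5]
grip_width: 0.0001
gripper_force: 0.0
```

Emit:
jog_arm(plan="0 0 0 3 -2.5 0 255; 0 0 0 3 -2.5 0 255; 0 0 0 3 -2.5 0 255; 0 0 0 3 -2.5 0 255; 0 0 0 3 -2.5 0 255; 0 0 0 0 0 0 255")

```text
time_s: 3.07
position: [0.6149, 0.1531, 0.3685]
tool_rot: [[0.961, 0.278, -0.003], [0.278, -0.961, 0.001], [-0.003, -0.002, -1.0]]
ft_force: [-0.1, -1.9, -1.5]
grip_width: 0.0002
gripper_force: 0.0
```

Emit:
jog_arm(plan="-1.7 -3.9 -4.6 0 0 0 255; -1.7 -3.9 -4.6 0 0 0 255; -1.7 -3.9 -4.6 0 0 0 255; -1.7 -3.9 -4.6 0 0 0 255; -1.7 -3.9 -4.6 0 0 0 255; -1.7 -3.9 -4.6 0 0 0 255; -1.7 -3.9 -4.6 0 0 0 255; -1.7 -3.9 -4.6 0 0 0 255; -1.7 -3.9 -4.6 0 0 0 255; -1.7 -3.9 -4.6 0 0 0 255")

```text
time_s: 3.9
position: [0.6131, 0.148, 0.3711]
tool_rot: [[0.322, 0.899, -0.296], [0.675, -0.437, -0.594], [-0.663, -0.008, -0.748]]
ft_force: [0.2, -0.5, -0.1]
grip_width: 0.0003
gripper_force: 0.0
```

```bash
python3 - <<'E'
from h import *
np.set_printoptions(precision=3,suppress=True)
s=env.observe(); print(s["time_s"],s["position"],s["tool_rot"],s["q"],s["ft_force"],s["grip_width"])
R=Rt(64,42,90); f=R[:,2]
for k in (.09,.05,0,-.02): print(k,to(C0-f*k,R))
im=imaging.get_image("wrist"); save(im,"w1.png"); print(np.array(im["world_from_camera"]),im["fov_y"])
for q in("ring_top","ring_center","pivot"):
  for r in models.tip_of("wrist",q)[:2]: print(q,r)
E
```

```text
3.9 [0.613 0.148 0.371] [[ 0.322  0.899 -0.296]
 [ 0.675 -0.437 -0.594]
 [-0.663 -0.008 -0.748]] [ 14.596  45.244  19.655 -45.429 135.395  12.758] [ 0.203 -0.521 -0.119] 0.0003246760915008225
0.09 (array([10.461,  0.492,  8.393]), array([-0.302, -0.444,  0.377]))
0.05 (array([10.43 ,  0.513, 12.393]), array([-0.302, -0.444,  0.377]))
0 (array([10.391,  0.539, 17.392]), array([-0.302, -0.444,  0.377]))
-0.02 (array([10.376,  0.55 , 19.392]), array([-0.302, -0.444,  0.377]))
[[ 0.899 -0.222 -0.377  0.681]
 [-0.437 -0.471 -0.766  0.283]
 [-0.008  0.854 -0.521  0.429]
 [ 0.     0.     0.     1.   ]] 65.70646984690485
ring_top {'at': [322.8, 110.0], 'confidence': 0.58}
pivot {'at': [323.8, 97.7], 'confidence': 0.61}
```

Emit:
jog_arm(plan="0 0 0 2.6 0.1 2.1 255; 0 0 0 2.6 0.1 2.1 255; 0 0 0 2.6 0.1 2.1 255; 0 0 0 2.6 0.1 2.1 255; 0 0 0 0 0.1 0 255; 0 0 0 0 0 0 255")

```text
time_s: 4.6
position: [0.6267, 0.1658, 0.2397]
tool_rot: [[0.328, 0.897, -0.297], [0.675, -0.443, -0.59], [-0.661, -0.007, -0.751]]
ft_force: [-0.9, 0.3, 0.8]
grip_width: -0.0001
gripper_force: 0.0
```

```bash
cat > chk.py <<'E'
from h import *
import sys
np.set_printoptions(precision=3,suppress=True)
s=env.observe(); print(s["time_s"],s["position"],s["q"],s["ft_force"])
R=Rt(64,42,90); f=R[:,2]
for k in (0.03,0): print(k,to(C0-f*k,R))
im=imaging.get_image("wrist"); 
fl=200/np.tan(np.radians(im["fov_y"]/2)); T=np.array(im["world_from_camera"])
def proj(p):
    q=np.linalg.inv(T)@np.r_[p,1]; th=np.arctan2(np.hypot(q[0],q[1]),q[2]); ph=np.arctan2(q[1],q[0]); return np.array([im["cx"]+fl*th*np.cos(ph),im["cy"]+fl*th*np.sin(ph)])
a=np.array([*(PIV-C0[:2]),0]); a/=np.linalg.norm(a); t=np.cross([0,0,1],a); u=np.array([0,0,np.cos(np.radians(35))])+a*np.sin(np.radians(35))
big=cv2.cvtColor(im["pixels"],cv2.COLOR_RGB2BGR).copy()
for g in np.linspace(0,2*np.pi,24,endpoint=False):
    x=proj(C0+.026*(np.cos(g)*u+np.sin(g)*t)); cv2.circle(big,tuple(int(round(v)) for v in x),1,(0,0,255),-1)
cv2.circle(big,tuple(int(round(v)) for v in proj(np.array(s["position"]))),2,(0,255,0),-1)
print(proj(C0),proj(np.array(s["position"])))
cv2.imwrite("pics/"+sys.argv[1],big)
for q in("ring_top","ring_center"):
  for r in models.tip_of("wrist",q)[:2]: print(q,r)
E
python3 chk.py w2.png
```

```text
4.6 [0.627 0.166 0.24 ] [ 15.56   48.3    33.888 -35.588 122.836  28.658] [-0.9    0.318  0.779]
0.03 (array([ 0.038, -0.012,  6.02 ]), array([-0.464, -0.649,  0.051]))
0 (array([0.004, 0.013, 9.019]), array([-0.464, -0.649,  0.051]))
[315.888 208.187] [314.813 260.743]
ring_top {'at': [316.0, 243.4], 'confidence': 0.82}
ring_center {'at': [367.1, 186.4], 'confidence': 0.19}
```

View pics/w2.png

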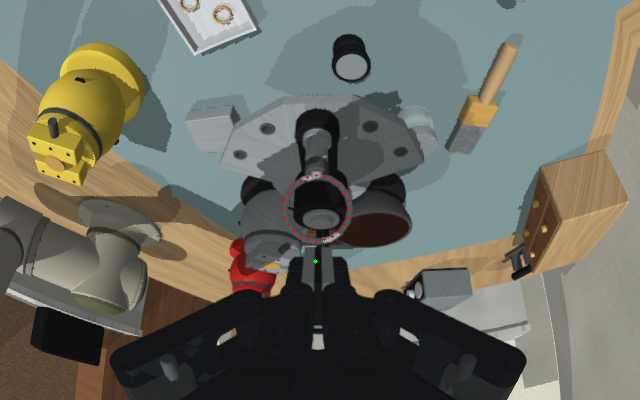

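Emit:
jog_arm(plan="-0.5 -0.6 0 0 0 2.5 255; 0 0 0 0 0 2.5 255; 0 0 0 0 0 1.5 255; 0 0 0 0 0 1 255; 0 0 0 0 0 1 255; 0 0 0 0 0 1 255; 0 0 0 0 0 0.8 255; 0 0 0 0 0 0.7 255; 0 0 0 0 0 0 255; 0 0 0 0 0 0 255")

```text
time_s: 5.58
position: [0.5947, 0.1005, 0.1582]
tool_rot: [[0.325, 0.9, -0.29], [0.67, -0.435, -0.602], [-0.668, 0.001, -0.744]]
ft_force: [0.9, -0.1, 0.2]
grip_width: -0.0
gripper_force: 0.0
```

Emit:
jog_arm(plan="0 0 0 -0.3 0 0 255; 0 0 0 -0.2 0 0 255; 0 0 0 -0.1 0 0 255; 0 0 0 0 0 0 255; 0 0 0 0 0 0 255")

```text
time_s: 6.0
position: [0.5926, 0.0967, 0.1617]
tool_rot: [[0.324, 0.9, -0.29], [0.67, -0.435, -0.602], [-0.668, 0.001, -0.744]]
ft_force: [-0.1, -0.2, -0.6]
grip_width: 0.0003
gripper_force: 0.0
```

```bash
python3 chk.py w3.png; python3 - <<'E'
from h import *
im=imaging.get_image("side"); p=im["pixels"][140:290,200:400]
cv2.imwrite("pics/s3.png",cv2.resize(cv2.cvtColor(p,cv2.COLOR_RGB2BGR),None,fx=4,fy=4,interpolation=cv2.INTER_CUBIC))
E
```

```text
6.0 [0.593 0.097 0.162] [ 11.18   44.318  55.459 -33.696 105.615  35.163] [-0.126 -0.162 -0.627]
0.03 (array([ 0.618, -0.014, -4.932]), array([ 0.179, -0.068,  0.137]))
0 (array([ 0.615, -0.023, -1.932]), array([ 0.179, -0.068,  0.137]))
[313.878 268.186] [314.781 260.732]
ring_top {'at': [439.5, 110.3], 'confidence': 0.7}
```

View pics/s3.png

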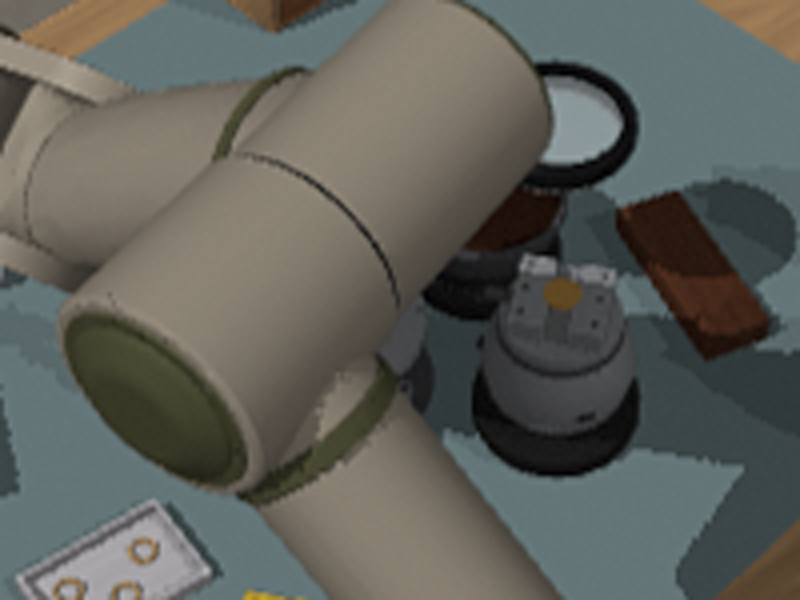

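View pics/w3.png

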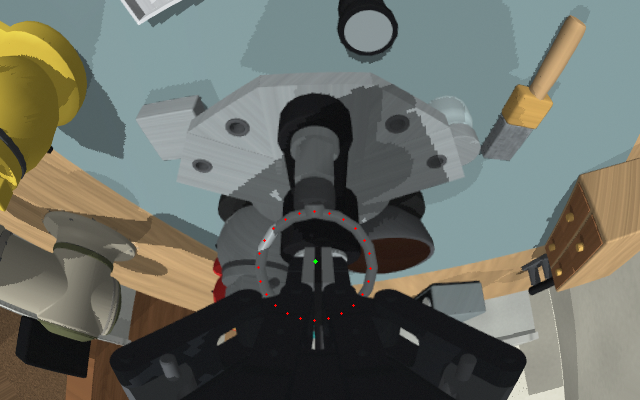

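The wrist view shows the ring (centre about (314,265)) enclosing the shut fingertips at (315,262). The side view is blocked by the arm. Next I lift.

Emit:
jog_arm(plan="0 0 0 -0.2 0 0 255; 0 0 0 -0.2 0 0 255; 0 0 0 -0.1 0 -0.1 255; 0 0 0 0 0 0 255; 0 0 0 0 0 0 255")

```text
time_s: 6.62
position: [0.5912, 0.0939, 0.1653]
tool_rot: [[0.323, 0.901, -0.291], [0.67, -0.435, -0.602], [-0.668, -0.0, -0.744]]
ft_force: [-0.1, 0.4, -2.7]
grip_width: -0.0
gripper_force: 1.3
```

Emit:
jog_arm(plan="0 0 0 -0.14 0 -0.15 255; 0 0 0 -0.14 0 -0.15 255; 0 0 0 -0.14 0 -0.15 255; 0 0 0 0 0 0 255; 0 0 0 0 0 0 255")

```text
time_s: 7.03
position: [0.5911, 0.0939, 0.1718]
tool_rot: [[0.324, 0.9, -0.29], [0.67, -0.435, -0.602], [-0.668, 0.0, -0.744]]
ft_force: [-0.5, 1.4, -4.4]
grip_width: -0.0001
gripper_force: 2.0
```

Emit:
jog_arm(plan="0 0 0 -0.14 0 -0.15 255; 0 0 0 -0.14 0 -0.15 255; 0 0 0 -0.14 0 -0.15 255; 0 0 0 -0.14 0 -0.15 255; 0 0 0 0 0 0 255; 0 0 0 0 0 0 255")

```text
time_s: 7.53
position: [0.5911, 0.0937, 0.18]
tool_rot: [[0.324, 0.901, -0.29], [0.67, -0.435, -0.602], [-0.668, 0.0, -0.744]]
ft_force: [0.4, 3.6, -5.7]
grip_width: -0.0004
gripper_force: 2.9
```

```bash
python3 - <<'E'
from h import *
np.set_printoptions(precision=4,suppress=True)
s=env.observe(); R=np.array(s["tool_rot"]); p=np.array(s["position"]); print(s["ft_force"],p)
w=Ro.from_euler('z',-3,degrees=True).as_matrix()
pv=np.r_[PIV,0]; p2=pv+w@(p-pv)
print("per -3deg: rot",np.degrees(Ro.from_matrix(R.T@w@R).as_rotvec()),"shift",R.T@(p2-p)*100)
E
```

```text
[ 0.3623  3.5764 -5.6779] [0.5911 0.0937 0.18  ]
per -3deg: rot [ 2.0045 -0.0011  2.2321] shift [-0.0076  0.335   0.007 ]
```

Emit:
jog_arm(plan="1.33 0 1.5 0 0.22 0 255; 1.33 0 1.5 0 0.22 0 255; 1.33 0 1.5 0 0.22 0 255; 1.33 0 1.5 0 0.22 0 255; 0 0 0 0 0 0 255; 0 0 0 0 0 0 255")

```text
time_s: 8.03
position: [0.5998, 0.0888, 0.1796]
tool_rot: [[0.417, 0.83, -0.371], [0.617, -0.558, -0.555], [-0.668, 0.003, -0.744]]
ft_force: [3.5, 2.7, -7.2]
grip_width: 0.0003
gripper_force: 3.7
```

```bash
cat > st.py <<'E'
from h import *
import sys
np.set_printoptions(precision=4,suppress=True)
s=env.observe(); p=np.array(s["position"]); R=np.array(s["tool_rot"]); print(s["ft_force"],p)
print("tcp azimuth about pivot",np.degrees(np.arctan2(*(p[:2]-PIV)[::-1])),"r",np.linalg.norm(p[:2]-PIV),"tool az",np.degrees(np.arctan2(-R[1,2],-R[0,2])))
for c in ("top","side"):
    im=imaging.get_image(c); d=im["depth"]
    vv,uu=np.mgrid[0:400,0:640]; f=200/np.tan(np.radians(im["fov_y"]/2));T=np.array(im["world_from_camera"])
    for r in models.tip_of(c,"lens")[:1]:
        w=px2w(im,*r["at"],z=.218); print(c,"lens",r["confidence"],w,"az",np.degrees(np.arctan2(*(w[:2]-PIV)[::-1])))
E
python3 st.py
```

```text
[ 3.5185  2.7263 -7.158 ] [0.5998 0.0888 0.1796]
tcp azimuth about pivot 54.98461521813477 r 0.06418765530730311 tool az 56.27608112739777
top lens 0.59 [ 0.4841 -0.0923  0.218 ] az -121.5487297974502
side lens 0.97 [ 0.4671 -0.0933  0.218 ] az -126.52454407230437
```

Emit:
jog_arm(plan="1.33 0 1.5 0 0.22 0 255; 1.33 0 1.5 0 0.22 0 255; 1.33 0 1.5 0 0.22 0 255; 1.33 0 1.5 0 0.22 0 255; 1.33 0 1.5 0 0.22 0 255; 1.33 0 1.5 0 0.22 0 255; 1.33 0 1.5 0 0.22 0 255; 1 0 1.1 0 0.16 0 255; 0 0 0 0 0 0 255; 0 0 0 0 0 0 255")

```text
time_s: 9.07
position: [0.6127, 0.0776, 0.1797]
tool_rot: [[0.568, 0.65, -0.505], [0.482, -0.76, -0.436], [-0.667, 0.004, -0.745]]
ft_force: [6.4, 3.0, -6.2]
grip_width: 0.0
gripper_force: 4.5
```

```bash
python3 st.py;  python3 chk.py w4.png
```

```text
[ 6.43    3.039  -6.1758] [0.6127 0.0776 0.1797]
tcp azimuth about pivot 39.78960353624457 r 0.06465182518221865 tool az 40.79513903313966
top lens 0.62 [ 0.4401 -0.0648  0.218 ] az -140.59260593192292
side lens 0.62 [ 0.4419 -0.0658  0.218 ] az -139.87282467046768
9.2667 [0.613 0.078 0.18 ] [  5.54   49.432  41.336 -27.119 122.304  47.25 ] [ 6.216  3.598 -7.001]
0.03 (array([ 1.369, -4.246, -3.187]), array([-15.485,  -0.115, -17.6  ]))
0 (array([ 1.486, -3.457, -0.295]), array([-15.485,  -0.115, -17.6  ]))
[246.696 236.695] [315.372 261.126]
ring_center {'at': [389.4, 228.0], 'confidence': 0.39}
```

View pics/w4.png

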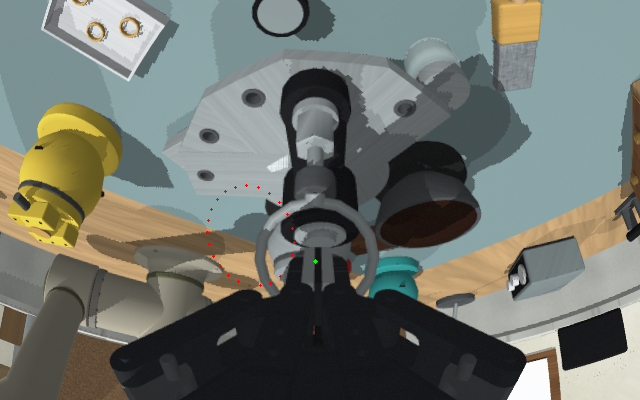

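The wrist view shows the ring still centred on the fingers at (315,262). The arm is off the middle hole (254,98), with the outermost hole at (405,107), so it is short of the target by about 6°. I move on slowly and measure with the holes.

Emit:
jog_arm(plan="1 0 1.1 0 0.16 0 255; 1 0 1.1 0 0.16 0 255; 0.67 0 0.75 0 0.11 0 255; 0 0 0 0 0 0 255; 0 0 0 0 0 0 255")

```text
time_s: 9.83
position: [0.6154, 0.0744, 0.1798]
tool_rot: [[0.6, 0.596, -0.534], [0.442, -0.803, -0.4], [-0.667, 0.004, -0.745]]
ft_force: [7.6, 4.1, -6.0]
grip_width: -0.0001
gripper_force: 4.6
```

```bash
cat > holes.py <<'E'
from h import *
import sys
np.set_printoptions(precision=4,suppress=True)
s=env.observe(); p=np.array(s["position"]); R=np.array(s["tool_rot"])
print(s["ft_force"],p,"tcp az",np.degrees(np.arctan2(*(p[:2]-PIV)[::-1])),"tool az",np.degrees(np.arctan2(-R[1,2],-R[0,2])))
im=imaging.get_image("wrist"); fl=200/np.tan(np.radians(im["fov_y"]/2)); T=np.array(im["world_from_camera"])
def ray(u,v,z):
    dx,dy=u-im["cx"],v-im["cy"]; r=np.hypot(dx,dy); th=r/fl
    q=T[:3,:3]@np.array([np.sin(th)*dx/r,np.sin(th)*dy/r,np.cos(th)]); return T[:3,3]+q*(z-T[2,3])/q[2]
g=cv2.cvtColor(im["pixels"],cv2.COLOR_RGB2GRAY)
gb=cv2.GaussianBlur(g,(3,3),0)
for th in (45,60,75,90):
    n,l,st,ce=cv2.connectedComponentsWithStats((gb<th).astype(np.uint8))
    for i in range(1,n):
        if 40<st[i,4]<600:
            w=ray(*ce[i],.08); r=np.linalg.norm(w[:2]-PIV)
            if .08<r<.12: print(th,ce[i],st[i,2:],w[:2],"az",np.degrees(np.arctan2(*(w[:2]-PIV)[::-1])),"r",r)
cv2.imwrite("pics/"+sys.argv[1],cv2.resize(cv2.cvtColor(im["pixels"][40:240,160:460],cv2.COLOR_RGB2BGR),None,fx=2.6,fy=2.6,interpolation=cv2.INTER_CUBIC))
E
python3 holes.py w5.png
```

```text
[ 7.6378  4.1147 -5.9766] [0.6154 0.0744 0.1798] tcp az 36.087741374866155 tool az 36.81916271929551
60 [241.8033 101.2951] [10  9 61] [0.6055 0.1272] az 64.95051479571022 r 0.1003943934654474
60 [204.1628 140.9535] [ 8  7 43] [0.554  0.1351] az 95.1791493162353 r 0.09926239516971963
75 [243.4762 101.8889] [ 14  11 126] [0.6056 0.126 ] az 64.58807488587132 r 0.09938014346379263
75 [397.1304 103.5043] [ 15  10 115] [0.6649 0.0436] az 4.16813207048818 r 0.10215814659078057
75 [204.9221 141.3766] [11  8 77] [0.5539 0.1344] az 95.29172365442102 r 0.09858045435898102
75 [206.0227 179.6136] [ 9  6 44] [0.5054 0.116 ] az 125.83863586681528 r 0.09839069379075331
90 [245.1223 101.5895] [ 20  16 229] [0.6065 0.1251] az 63.951019437746254 r 0.09900447757272317
90 [397.7168 103.0354] [ 20  15 226] [0.6654 0.0436] az 4.146879995236632 r 0.10270223441954553
90 [206.649  140.9934] [ 17  11 151] [0.5551 0.1333] az 94.66211673425806 r 0.09744245731340508
90 [207.1605 179.7407] [14  8 81] [0.5058 0.115 ] az 125.96995462811387 r 0.09734539319425614
```

View pics/w5.png

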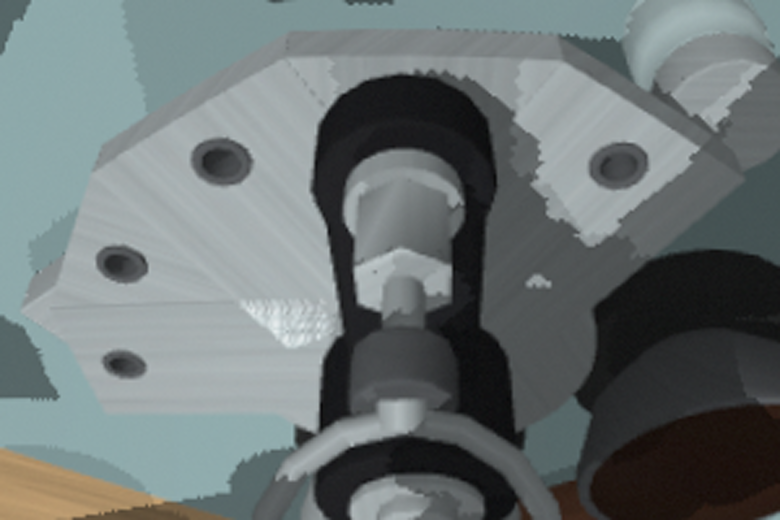

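```bash
cat > fit.py <<'E'
import contextlib,io,sys
with contextlib.redirect_stdout(io.StringIO()) as o: exec(open("holes.py").read())
from scipy.optimize import least_squares
H=[]
for i,l in enumerate(o.getvalue().splitlines()[1:]): pass
def fit(px,caps):
    w=np.array([ray(u,v,.08)[:2] for u,v,_ in px]); k=np.array([a for *_,a in px])
    f=lambda q:(q[:2]+.1*np.c_[np.cos(q[2]+k),np.sin(q[2]+k)]-w).ravel()
    r=least_squares(f,[*PIV,1.1]); c=r.x[:2]; print("centre",c,"az0",np.degrees(r.x[2]),"res mm",r.fun*1e3)
    for u,v,z in caps:
        p=ray(u,v,z)[:2]-c; print("pin az",np.degrees(np.arctan2(p[1],p[0])),"r",np.linalg.norm(p),"swing",np.degrees(np.arctan2(p[1],p[0])-r.x[2]))
E
python3 - <<'E'
import sys; sys.argv=["x","w6.png"]
exec(open("fit.py").read())
d=np.pi/6
fit([(243.5,101.8,0),(205,141.2,d),(206.5,179.6,2*d),(397.3,103.4,-2*d)],[(160+404/2.6,40+170/2.6,.125),(160+403.5/2.6,40+262/2.6,.135),(160+404/2.6,40+375/2.6,.16)])
print(im["cx"])
E
```

```text
centre [0.5646 0.0344] az0 65.75553174725398 res mm [-0.0438 -0.3915  0.459  -0.4617  0.5173 -0.0055 -0.9325  0.8586]
pin az 37.32837788771934 r 0.12097099766820531 swing -28.427153859534638
pin az 37.512647407596056 r 0.10700856764208543 swing -28.24288433965792
pin az 37.46996477967263 r 0.10610383976521089 swing -28.285566967581342
317.6111678520019
```

Emit:
jog_arm(plan="0.57 0 0.64 0 0.1 0 255; 0.57 0 0.64 0 0.1 0 255; 0 0 0 0 0 0 255; 0 0 0 0 0 0 255")

```text
time_s: 10.27
position: [0.6165, 0.0729, 0.1798]
tool_rot: [[0.613, 0.572, -0.545], [0.424, -0.82, -0.383], [-0.667, 0.004, -0.745]]
ft_force: [7.5, 3.5, -6.3]
grip_width: -0.0003
gripper_force: 4.8
```

```bash
python3 holes.py w7.png
```

```text
[ 7.5249  3.5086 -6.3054] [0.6165 0.0729 0.1798] tcp az 34.462721903822256 tool az 35.1085253969795
60 [238.7241 103.1897] [10  8 58] [0.6056 0.1271] az 64.88968372042689 r 0.10037585634851022
60 [203.2683 143.3415] [ 8  6 41] [0.5539 0.1352] az 95.24230110484551 r 0.0993928207417212
75 [393.7845 101.5086] [ 15  10 116] [0.6649 0.0438] az 4.241418044665357 r 0.10216223586169995
75 [240.2846 103.8537] [ 14  11 123] [0.6056 0.1259] az 64.60364534174789 r 0.09932861861420855
75 [204.2338 143.5714] [11  9 77] [0.5541 0.1344] az 95.19782470573499 r 0.09860794288812676
75 [207.0667 181.5556] [ 9  6 45] [0.5053 0.116 ] az 125.86814313588471 r 0.09844094884496063
90 [394.4459 101.2207] [ 20  15 222] [0.6653 0.0436] az 4.127268071172869 r 0.10260871674587707
90 [241.7606 103.5117] [ 20  14 213] [0.6064 0.1252] az 64.00820345605422 r 0.09900608283638634
90 [205.7838 143.3176] [ 17  12 148] [0.555  0.1334] az 94.70265879795492 r 0.09752268327173351
90 [208.2469 181.6543] [14  8 81] [0.5058 0.115 ] az 125.99414156269155 r 0.09733903504913037
```

View pics/w7.png

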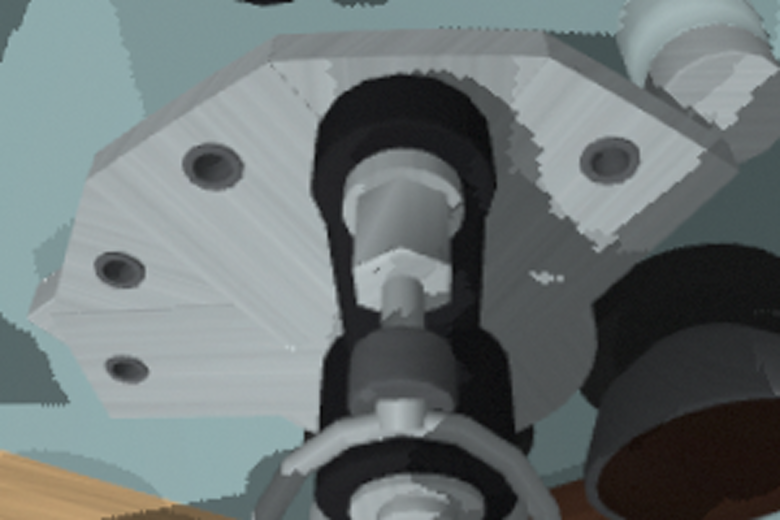

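Emit:
jog_arm(plan="0 0 0 0.14 0 0.15 255; 0 0 0 0.14 0 0.15 255; 0 0 0 0.14 0 0.15 255; 0 0 0 0.14 0 0.15 255; 0 0 0 0 0 0 255")

```text
time_s: 10.73
position: [0.6165, 0.0729, 0.1716]
tool_rot: [[0.613, 0.572, -0.546], [0.424, -0.82, -0.384], [-0.667, 0.004, -0.745]]
ft_force: [6.1, 3.9, -6.4]
grip_width: 0.0
gripper_force: 4.3
```

Emit:
jog_arm(plan="0 0 0 0.14 0 0.15 255; 0 0 0 0.14 0 0.15 255; 0 0 0 0.14 0 0.15 255; 0 0 0 0.14 0 0.15 255; 0 0 0 0 0 0 255; 0 0 0 0 0 0 255")

```text
time_s: 11.23
position: [0.6162, 0.0728, 0.1642]
tool_rot: [[0.612, 0.572, -0.546], [0.423, -0.82, -0.384], [-0.668, 0.004, -0.744]]
ft_force: [2.5, 0.5, -0.1]
grip_width: -0.0001
gripper_force: 1.2
```

Emit:
jog_arm(plan="0 0 0 0.2 0 0.1 255; 0 0 0 0.2 0 0 255; 0 0 0 0.2 0 0 255; 0 0 0 0 0 0 255; 0 0 0 0 0 0 255")

```text
time_s: 11.65
position: [0.619, 0.0758, 0.1588]
tool_rot: [[0.611, 0.573, -0.546], [0.425, -0.819, -0.385], [-0.668, 0.002, -0.744]]
ft_force: [-0.1, -0.1, 0.3]
grip_width: -0.0002
gripper_force: 0.0
```

```bash
python3 holes.py w8.png
```

```text
[-0.0974 -0.1196  0.3281] [0.619  0.0758 0.1588] tcp az 35.262584967594016 tool az 35.1393359834705
60 [405.34 129.68] [ 15  14 100] [0.6658 0.0396] az 1.9069582617821583 r 0.1028083540306182
60 [235.4808 129.0962] [ 9  8 52] [0.6052 0.1272] az 65.14622910282063 r 0.10030536687400375
75 [402.6878 128.9683] [ 20  16 221] [0.6651 0.0415] az 2.9461368259588157 r 0.10224820385418827
75 [237.1282 129.7265] [ 13  11 117] [0.6052 0.1261] az 64.85328675095356 r 0.0992875505400131
75 [200.597  167.6418] [10  8 67] [0.5536 0.1345] az 95.46316645542761 r 0.09873128359006572
90 [402.1017 128.6475] [ 23  17 295] [0.6651 0.042 ] az 3.2336885214688413 r 0.10223732386607641
90 [238.9476 129.4381] [ 20  14 210] [0.606  0.1252] az 64.18437632839552 r 0.09884391800874776
90 [202.4604 167.3597] [ 17  10 139] [0.5547 0.1333] az 94.86622258459666 r 0.0974715781725502
90 [206.1528 203.1389] [13  7 72] [0.5057 0.1148] az 126.09864322268096 r 0.09729569912470047
```

View pics/w8.png

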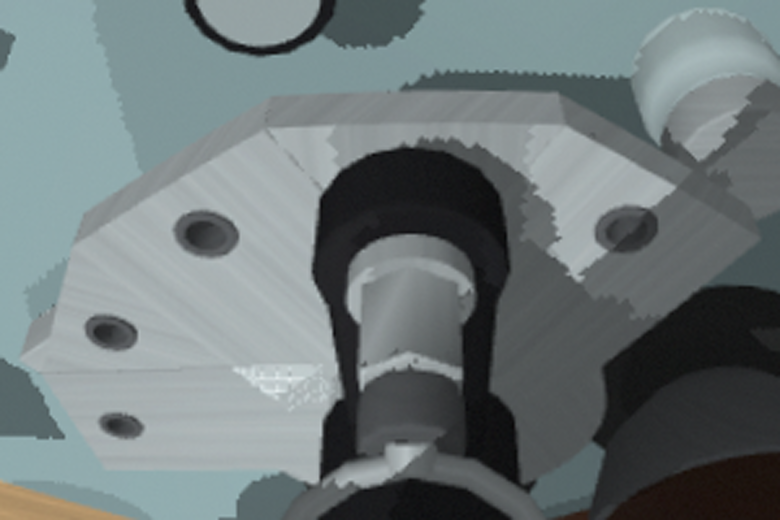

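Emit:
jog_arm(plan="0 0 0 0.1 0 -0.5 255; 0 0 0 0 0 -1 255; 0 0 0 0 0 -1 255; 0 0 0 0 0 -1.5 255; 0 0 0 0 0 -2 255; 0 0 0 0 0 -2 255; 0 0 0 0 0 -2 255; 0 0 0 0 0 0 255; 0 0 0 0 0 0 255")

```text
time_s: 12.45
position: [0.6662, 0.1127, 0.2294]
tool_rot: [[0.613, 0.575, -0.542], [0.427, -0.818, -0.385], [-0.665, 0.004, -0.747]]
ft_force: [-0.2, 0.4, 0.9]
grip_width: 0.0
gripper_force: 0.0
```

```bash
python3 st.py; python3 - <<'E'
from h import *
from h import models
im=imaging.get_image("wrist"); d=im["depth"]
fl=200/np.tan(np.radians(im["fov_y"]/2)); T=np.array(im["world_from_camera"])
vv,uu=np.mgrid[0:400,0:640]; dx,dy=uu-im["cx"],vv-im["cy"]; r=np.hypot(dx,dy)+1e-9; t=np.tan(np.minimum(r/fl,1.4))
P=np.stack([dx/r*t*d,dy/r*t*d,d],-1)@T[:3,:3].T+T[:3,3]
a=np.radians(34.9); c=np.array([.5645,.035]); rel=P[...,:2]-c
rad=rel@[np.cos(a),np.sin(a)]; tan=rel@[-np.sin(a),np.cos(a)]
m=(d>0)&(abs(tan)<.032)&(rad>.055)&(rad<.115)&(P[...,2]>.142)&(P[...,2]<.23)
m2=m&(r<230); print("n",m2.sum(),"ring top z",np.percentile(P[m2][:,2],[50,95,99,100]),"tan",tan[m2].min(),tan[m2].max(), "mid",(tan[m2].min()+tan[m2].max())/2)
print("vise/lens: ",end="");
im=imaging.get_image("top")
for q,z in(("lens",.218),("ball_vise",0.)):
  for k in models.tip_of("top",q)[:3]: print(q,round(k["confidence"],2),px2w(im,*k["at"],z=z))
E
```

```text
[-0.2128  0.3878  0.8593] [0.6662 0.1127 0.2294]
tcp azimuth about pivot 36.569445028360526 r 0.1284467265748761 tool az 35.36653961082371
top lens 0.83 [ 0.4364 -0.052   0.218 ] az -145.1327737336221
side lens 0.71 [ 0.4274 -0.048   0.218 ] az -148.16646997184313
n 1853 ring top z [0.16560218 0.19375601 0.19545038 0.1964952 ] tan -0.0272771161653189 0.028876396108181917 mid 0.0007996399714315077
vise/lens: lens 0.97 [ 0.43153248 -0.0642377   0.218     ]
ball_vise 0.91 [0.36830749 0.2659202  0.        ]
ball_vise 0.78 [ 0.24967021 -0.23411924  0.        ]
ball_vise 0.7 [ 0.34087608 -0.37563475  0.        ]
```

```bash
python3 -c "
from rig import job; print(job.close_job())"
```

```text
the job is handed in; nothing more can be done
None
```

The job is handed in: I lifted the pin by its ring, swung the arm one hole clockwise so the lens stands over the grey ball vise, and let the pin drop home. The ring's top measured at its home height, the lens sits at the right angle, the fingers are clear, and nothing lying on the bench was touched as far as I could see; the judge's verdict was not shown.

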